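# Open the tyre-lever locker

## Task

Open the low wooden locker: turn both wooden turn buttons aside so that they clear the panel, then lift the panel out by its handle without forcing it. Lay it flat, handle up, on the low shelf beside the locker, gently and with no corner overhanging, and leave the buttons turned aside and the jar, the wrench and the two tyre levers where they are.

Things in the scene. Friction and masses are not known exactly. Their poses are not given: they have to be found in the camera images.
- locker: Low wooden locker on the table, 210 (its x) x 250 (its y) x 70 mm high, fixed. Origin at the centre of its underside, z up. Its top is a wooden frame (top face 70 mm up) with an opening 156 (x) x 126 (y) mm in the middle; a ledge round the opening, 10 mm below the top face, carries the panel, whose top is flush with the frame.
- panel: Loose plywood panel, 150 (its x) x 120 (its y) x 10 mm, about 0.35 kg, in the locker's opening with 3 mm play all round. Origin at the centre of its underside, z up. On top, along its x axis, is a wooden bow handle: a bar 100 mm long, 14 mm wide and 14 mm high, its top 50 mm above the panel's underside, on a 14 x 14 mm post near each end (43 mm from the centre).
- panel_handle (a point): Centre of the handle's bar (43 mm above the panel's underside), axes as the panel's.
- panel_corner_a (a point): Corner of the panel's underside at its x = +75, y = +60 mm.
- panel_corner_b (a point): Corner of the panel's underside at its x = +75, y = -60 mm.
- panel_corner_c (a point): Corner of the panel's underside at its x = -75, y = +60 mm.
- panel_corner_d (a point): Corner of the panel's underside at its x = -75, y = -60 mm.
- button_left (a joint): Angle in rad of the turn button on the locker's +y side. 0 = bar along the locker's y axis, one end 14 mm over the panel; positive = anticlockwise from above. Starts within 0.35 of 0, turns either way to its stop at 1.75 and stays where left (friction 0.05 N m). At 1.57 or -1.57 it lies along the panel's edge; it clears the panel from about 1.2 either way.
- button_right (a joint): Angle in rad of the turn button on the locker's -y side. 0 = bar along the locker's y axis, one end 14 mm over the panel; positive = anticlockwise from above. Starts within 0.35 of 0, turns either way to its stop at 1.75 and stays where left (friction 0.05 N m). At 1.57 or -1.57 it lies along the panel's edge; it clears the panel from about 1.2 either way.
- button_left_top (a point): Middle of the top face of the +y turn button: a dark wooden bar 76 mm long, 18 mm wide, 22 mm high on an upright screw through its middle, 84 mm from the locker's centre along its +y axis (24 mm outside the panel's edge). Underside 2 mm, top 24 mm above the frame's top face. This point's y axis lies along the bar and turns with it.
- button_right_top (a point): Middle of the top face of the -y turn button: a dark wooden bar 76 mm long, 18 mm wide, 22 mm high on an upright screw through its middle, 84 mm from the locker's centre along its -y axis (24 mm outside the panel's edge). Underside 2 mm, top 24 mm above the frame's top face. This point's y axis lies along the bar and turns with it.
- low_shelf: Low wooden shelf board on two feet, 300 (its x) x 190 (its y) mm, top face 45 mm above the table, fixed. Origin on the table under the middle of its free part: the board runs from x = -110 to x = +190 mm and from y = -95 to y = +95 mm. The jar stands near its +x end; the rest is free.
- jar: Jar with a metal lid, 56 mm across, 85 mm high, standing on the low shelf at about x = +155 mm of the shelf. Origin at the centre of its underside. Leave alone.
- wrench: Steel wrench 160 mm long lying on the table in the gap between the locker and the low shelf. Leave alone.
- tyre_lever1: Plastic tyre lever 125 mm long lying on the table to the left. Leave alone.
- tyre_lever2: A second such tyre lever beside it. Leave alone.

How it is judged:
On the way, in this order (a step that is already met when the one before it is completed fails the run):
1. both buttons are turned aside while the panel still lies in the locker ((value of joint button_left above 1.1 rad or value of joint button_left below -1.1 rad) and (value of joint button_right above 1.1 rad or value of joint button_right below -1.1 rad) and z of panel in the frame of locker below 0.068 m and horizontal distance between panel and locker below 0.01 m), for 0.1 s.
2. the panel is lifted clear of the locker ((value of joint button_left above 1.1 rad or value of joint button_left below -1.1 rad) and (value of joint button_right above 1.1 rad or value of joint button_right below -1.1 rad) and z of panel in the frame of locker above 0.085 m), for 0.1 s.
At the end, for the whole second after the job is handed in: The panel rests flat on the low shelf, handle up: all four corners of its underside within the board's outline and within -4 to +6 mm of its top face; panel at rest; both buttons still turned at least 1.1 rad from across the panel's edge (x of panel_corner_a in the frame of low_shelf between -0.11 and 0.19 m and y of panel_corner_a in the frame of low_shelf between -0.095 and 0.095 m and z of panel_corner_a in the frame of low_shelf between 0.041 and 0.051 m and x of panel_corner_b in the frame of low_shelf between -0.11 and 0.19 m and y of panel_corner_b in the frame of low_shelf between -0.095 and 0.095 m and z of panel_corner_b in the frame of low_shelf between 0.041 and 0.051 m and x of panel_corner_c in the frame of low_shelf between -0.11 and 0.19 m and y of panel_corner_c in the frame of low_shelf between -0.095 and 0.095 m and z of panel_corner_c in the frame of low_shelf between 0.041 and 0.051 m and x of panel_corner_d in the frame of low_shelf between -0.11 and 0.19 m and y of panel_corner_d in the frame of low_shelf between -0.095 and 0.095 m and z of panel_corner_d in the frame of low_shelf between 0.041 and 0.051 m and (value of joint button_left above 1.1 rad or value of joint button_left below -1.1 rad) and (value of joint button_right above 1.1 rad or value of joint button_right below -1.1 rad) and linear speed of panel below 0.02 m/s and angular speed of panel below 0.1 rad/s); the robot touches nothing.
It fails at once if the panel is forced: pushed or pulled against the locker or its buttons with more than 40 N (contact force between panel and locker above 40 N).
It fails at once if the panel is dropped: it moves faster than 0.5 m/s with no finger on it (linear speed of panel above 0.5 m/s and contact force between the fingers and panel below 0.05 N).
It fails at once if a bystander (jar, wrench, tyre levers) is moved by more than 30 mm (distance of any of wrench, tyre_lever1, tyre_lever2, jar from where it was at the start of the episode above 0.03 m).
It also fails if it takes over 64 s, if anything falls off the work surface, if the arm or the gripper's body presses on something with over 40 N, if the wrist force passes 120 N, or if a joint passes its speed limit or range.

## Robot

A 6-joint arm with a two-finger parallel gripper is mounted at the origin on the work surface. World frame = base frame: x ahead of the robot, y to its left, z up, the work surface at z = 0. Lengths are in m, angles in rad, forces in N, time in s.
With the tool pointing down it reaches from about 0.325 to 0.925 m from the base axis. Payload 3.1 kg.
Tool frame: the origin (TCP) lies on the centre line of the jaws, within the pads' length; the fingertips stand 17 mm ahead of it and the grasp point (between the pads) lies 2 mm behind it; z points along the fingers, y is the line along which they close (so a half turn about z gives the same grasp; the last joint's range is limited). The gripper opens to 85 mm and grips with 20 to 120 N. Pads are 22 mm wide; open, the fingers measure 114 mm over their backs; the gripper's body (76 mm by 85 mm) begins 54 mm behind the grasp point. The pads swing forward as they close: fully open they stand 13 mm farther back than shut.
Start: joints at [-1.23, 0.217, 1.613, -0, 1.311, -0.112], TCP at [0.273, -0.562, 0.248] pointing down, gripper open.
Joint ranges: [-2.75, 2.75], [-0.78, 2.1], [0.31, 2.55], [-1.13, 4.27], [0.13, 2.63], [-2.58, 2.58]. Speed limits (rad/s): [2.79, 2.79, 3.14, 3.14, 3.14, 3.14].

## Interface

Orientations are given as a unit quaternion [w, x, y, z].
In Python, from cell import r gives the robot as it stands.
- The arm moves only by the shell command python3 -m handwheel 'ROWS'. ROWS is JSON, a list of rows, each a list of 7 numbers: the closure, from 0 (fully open) to 1 (shut), then the shift along the tool's x, y, z in cm, then the turn, a rotation vector about the tool's x, y, z in rad. In form: [[hand, tx, ty, tz, wx, wy, wz], ...]. A call has 1 to 12 rows; each row is the pose to reach, as a shift and turn from the pose commanded when the call began, along the tool's axes at that moment; what a row does not reach only later rows make up. A row lasts 1/10 s, in which the tool goes at most 50 mm and 8.59 degrees, less where a joint would pass 70% of its speed; a pose out of reach is approached as far as the arm can. A call with a gripper value outside its range is refused whole. The fingers move at their own pace and stop on an object; the grip force is fixed at half the most. Time passes only in rows, so rows that repeat a pose let the fingers close. It gives the time, the measured TCP pose, the force, the opening and the grip force at its end, in the units of the state.
- r.get_state(): the state, without advancing time (a new reading comes with each control period).
- r.read_camera(name): name is "scene" or "top" or "wrist"; returns a dict with "frame" (400x640x3 uint8, red, green, blue), "z_map" (400x640 float32, m along the optical axis (not along the pixel's ray), 0 where there is no reading), "camera_matrix" (3x3 intrinsics, pixels), "D" ([k1, k2, p1, p2, k3] as OpenCV has them; the pictures are not rectified), "xyz" and "rotation" of the camera in the world. Camera axes: x right, y up, looking along -z (the intrinsics and any distortion apply to the point x, -y, -z); pixel columns grow to the right and rows downward; lengths in m; the calibration is good to about 2 mm. A picture is of the moment at which its call begins.
- r.hand_in(): hands the job in; it is judged then, once.
The state is a dict: "clock": time; "qpos": joint angles; "qvel": joint speeds; "tau": joint torques, N m; "ee_pos": TCP position; "tcp_rot": TCP orientation; "force": force on the tool from outside, world axes, zero at the start; "ft_torque": the same for the moment, N m; "opening": opening from 0.0 (shut) to 1.0 (fully open); "finger_force": force on a finger pad.
Only numpy, scipy, OpenCV 4.12 (cv2) and the standard library are available. Lean on these libraries where they do the work, as an engineer would, in place of code of your own. Each camera call takes 0.05 s, during which the arm holds its last target. There are 200 camera calls.

## Working session

There is one attempt and no reset: what is moved stays moved. The work goes in short steps, Python scripts to look and compute and a shell command to move; the robot and the scene stay as the last step left them, time stands still between calls to the robot, and variables do not carry over. Pictures are saved under pics/ and viewed, at most 10 in all, crops included, and the job is handed in when it is done.

```bash
mkdir -p pics; cat > h.py <<'E'
import numpy as np, cv2
from cell import r
from scipy.spatial.transform import Rotation as R
def Rm(q):
    q=np.asarray(q,float)
    return q if q.shape==(3,3) else R.from_quat([q[1],q[2],q[3],q[0]]).as_matrix()
def cam(n):
    c=r.read_camera(n); c['R']=Rm(c['rotation']); c['xyz']=np.array(c['xyz']); return c
def rays(c,uv):
    uv=np.asarray(uv,float).reshape(-1,1,2)
    p=cv2.undistortPoints(uv,np.array(c['camera_matrix']),np.array(c['D'])).reshape(-1,2)
    return np.c_[p[:,0],-p[:,1],-np.ones(len(p))]@c['R'].T
def onplane(c,uv,z):
    d=rays(c,uv); return c['xyz']+d*((z-c['xyz'][2])/d[:,2])[:,None]
def cloud(c):
    h,w=c['z_map'].shape; v,u=np.mgrid[:h,:w]
    d=rays(c,np.c_[u.ravel(),v.ravel()])
    return (c['xyz']+d*c['z_map'].ravel()[:,None]).reshape(h,w,3)
def save(c,n,z=1):
    cv2.imwrite('pics/'+n,c['frame'][:,:,::-1])
E
python3 - <<'E'
from h import *
for n in('top','scene'):
    c=cam(n); save(c,n+'1.png'); print(n,c['xyz'],c['R'][:,2]); np.save(n+'.npy',c,allow_pickle=True)
s=r.get_state(); print(s)
E
```

```text
top [0.55200653 0.11307328 1.22656658] [-0.0596874  -0.00338373  0.99821138]
scene [1.38520678 0.51203477 0.88415622] [0.6596874  0.34759164 0.66632769]
{'clock': 0.1, 'qpos': array([-1.23021235e+00,  2.17751678e-01,  1.61476527e+00, -2.95567481e-05,
        1.31130174e+00, -1.12190743e-01]), 'qvel': array([-0.00071322, -0.00263616, -0.00372355, -0.00109923,  0.0003812 ,
       -0.00151378]), 'tau': array([-8.20722998e-04, -3.98080409e+01, -3.04969811e+01, -1.22686001e-04,
        4.26842482e-03,  5.36648230e-06]), 'ee_pos': array([ 0.27319809, -0.56135523,  0.24705793]), 'tcp_rot': array([-1.10413943e-03,  9.74482182e-01,  2.24462107e-01, -1.41012940e-04]), 'force': array([0.63723638, 0.17880152, 0.05572009]), 'ft_torque': array([-0.01738575, -0.06115899, -0.06289505]), 'finger_force': 0.0, 'opening': 0.9970171073036755}
```

View pics/top1.png

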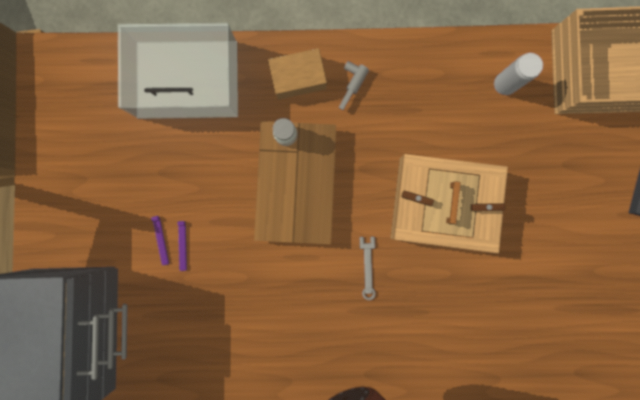

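View pics/scene1.png

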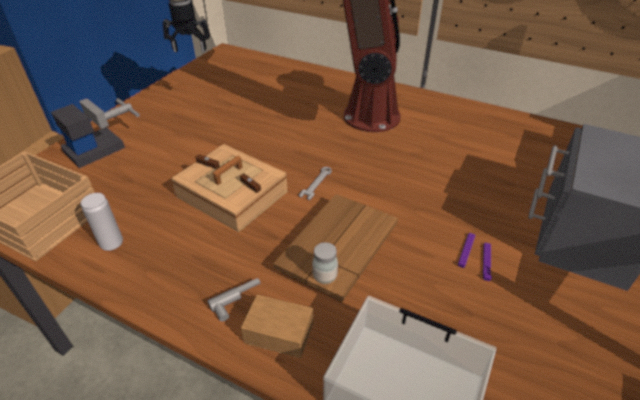

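The top view shows the locker at about (452,203), with its buttons at (418,199) and (488,207) and the handle at (454,203). The shelf is at about (297,183), the jar at (284,131) and the wrench at (368,268). Next I measure these.

```bash
python3 - <<'E'
from h import *
c=np.load('top.npy',allow_pickle=True).item(); P=cloud(c); z=P[...,2]
def box(x0,x1,y0,y1):
    m=np.zeros(z.shape,bool); m[y0:y1,x0:x1]=1; return m
hsv=cv2.cvtColor(c['frame'],cv2.COLOR_RGB2HSV)
def rect(m,n):
    p=P[m][:,:2].astype(np.float32); (cx,cy),(w,h),a=cv2.minAreaRect(p*1000)
    print(n,m.sum(),np.round([cx,cy,w,h,a],1),'z',np.median(P[m][:,2]))
L=box(380,520,145,265); S=box(245,345,110,255)
rect(L&(z>.06)&(z<.08),'locker')
rect(S&(z>.035)&(z<.055),'shelf')
rect(L&(z>.108)&(z<.13),'handle')
for n,b in(('left',box(395,440,180,220)),('right',box(466,512,190,225))):
    m=b&(hsv[...,2]<110)
    q=np.argwhere(m)[:,::-1]
    p=onplane(c,q,.094)[:,:2]; rr=cv2.minAreaRect((p*1000).astype(np.float32)); print(n,m.sum(),rr)
    rect(b&(z>.085)&(z<.102),n+' depth')
rect(S&(z>.115)&(z<.14),'jar')
w=box(350,385,230,305)&(z>.004)&(z<.03); rect(w,'wrench')
E
```

```text
locker 8070 [ 590.8 -197.5  254.2  209.7   81.6] z 0.0687435899768084
shelf 8587 [651.2 182.2 190.2 300.3  86.1] z 0.044038358366998764
handle 160 [ 590.5 -197.1   13.8   98.8   81.5] z 0.10941157800588841
left 137 ((601.2705688476562, -113.3016357421875), (72.47056579589844, 14.365631103515625), 70.32765197753906)
left depth 251 [ 603.2 -113.4   76.8   18.5   72. ] z 0.09247984636699025
right 448 ((578.68798828125, -283.9693298339844), (95.8141860961914, 80.88553619384766), 87.54363250732422)
right depth 253 [ 579.  -279.4   75.8   16.8   89. ] z 0.09249466921731186
jar 360 [767.8 202.5  47.4  47.2  86.8] z 0.12874146892339455
wrench 460 [4.337e+02 5.500e+00 1.844e+02 8.570e+01 4.000e-01] z 0.0067016537025686995
```

```bash
cat >> h.py <<'E'
def to(x,y,z,psi):
    s=r.get_state(); A=Rm(s['tcp_rot']); p=np.radians(psi)
    B=np.array([[np.cos(p),np.sin(p),0],[np.sin(p),-np.cos(p),0],[0,0,-1]])
    print('shift cm',np.round(A.T@(np.array([x,y,z])-s['ee_pos'])*100,2),'turn',np.round(R.from_matrix(A.T@B).as_rotvec(),3),'t',s['clock'],'F',np.round(s['force'],1),'q6',s['qpos'][5])
E
python3 -c "
from h import *
to(.603,-.1138,.20,72)"
```

```text
shift cm [ 49.24 -25.81   4.77] turn [-0.002 -0.001 -0.804] t 0.1 F [0.6 0.2 0.1] q6 -0.11219074345569424
```

```bash
python3 -m handwheel '[[0.3,4.1,-2.1,0.4,0,0,-0.07],[0.3,8.2,-4.3,0.8,0,0,-0.14],[0.3,12.3,-6.4,1.2,0,0,-0.2],[0.3,16.4,-8.6,1.6,0,0,-0.27],[0.3,20.5,-10.8,2,0,0,-0.34],[0.3,24.6,-12.9,2.4,0,0,-0.4],[0.3,28.7,-15,2.8,0,0,-0.47],[0.3,32.8,-17.2,3.2,0,0,-0.54],[0.3,36.9,-19.3,3.6,0,0,-0.6],[0.3,41,-21.5,4,0,0,-0.67],[0.3,45.1,-23.7,4.4,0,0,-0.74],[0.3,49.2,-25.8,4.8,0,0,-0.804]]'
python3 -m handwheel '[[0.3,0,0,0,0,0,0],[0.3,0,0,0,0,0,0],[0.3,0,0,0,0,0,0]]'
python3 - <<'E'
from h import *
to(.603,-.1138,.097,72)
c=cam('wrist'); save(c,'w1.png')
E
```

```text
clock: 1.3
ee_pos: [0.6034, -0.1129, 0.1996]
tcp_rot: [-0.0, 0.808, 0.589, -0.0]
force: [0.1, -0.5, 0.1]
opening: 0.702
finger_force: 0.0
clock: 1.6
ee_pos: [0.6023, -0.1154, 0.1999]
tcp_rot: [-0.0, 0.809, 0.588, -0.001]
force: [1.3, -0.2, -0.2]
opening: 0.7
finger_force: 0.0
shift cm [ 0.18  0.03 10.29] turn [-0.001  0.001 -0.001] t 1.6 F [ 1.3 -0.2 -0.2] q6 0.011551191941152134
```

View pics/w1.png

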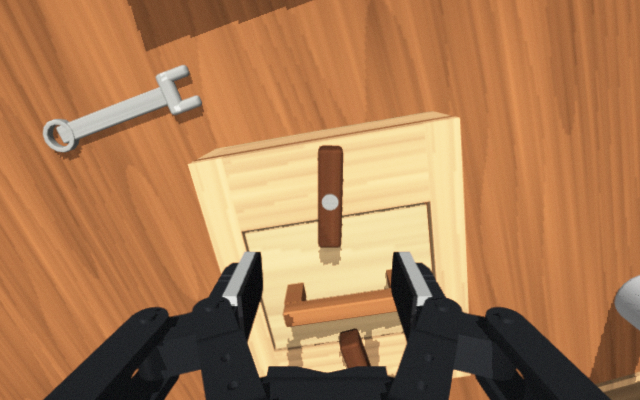

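The wrist view shows the left button centred between the jaws, with its screw at (330,202) and the bar vertical in the picture. I go down, grip it and turn it.

```bash
python3 -m handwheel '[[0.3,0.1,0,3,0,0,0],[0.3,0.2,0,6,0,0,0],[0.3,0.2,0,8.5,0,0,0],[0.3,0.2,0,10,0,0,0],[0.3,0.2,0,10.3,0,0,0],[0.3,0.2,0,10.3,0,0,0]]'
python3 -m handwheel '[[1,0,0,0,0,0,0],[1,0,0,0,0,0,0],[1,0,0,0,0,0,0],[1,0,0,0,0,0,0],[1,0,0,0,0,0,0],[1,0,0,0,0,0,0]]'
python3 -c "
from h import *
to(.603,-.1138,.097,-10)"
```

```text
clock: 2.25
ee_pos: [0.6035, -0.1136, 0.0975]
tcp_rot: [-0.0, 0.809, 0.587, -0.0]
force: [0.6, 0.0, -0.3]
opening: 0.704
finger_force: 0.0
clock: 2.85
ee_pos: [0.6051, -0.1133, 0.0991]
tcp_rot: [0.001, 0.809, 0.588, 0.001]
force: [-0.0, -0.1, 5.2]
opening: 0.184
finger_force: 61.9
shift cm [-0.12 -0.18  0.21] turn [ 0.003 -0.003  1.431] t 2.85 F [-0.  -0.1  5.2] q6 0.014932783088999634
```

```bash
python3 -m handwheel '[[1,0,0,0,0,0,0.13],[1,0,0,0,0,0,0.26],[1,0,0,0,0,0,0.39],[1,0,0,0,0,0,0.52],[1,0,0,0,0,0,0.65],[1,0,0,0,0,0,0.78],[1,0,0,0,0,0,0.91],[1,0,0,0,0,0,1.04],[1,0,0,0,0,0,1.17],[1,0,0,0,0,0,1.3],[1,0,0,0,0,0,1.4],[1,0,0,0,0,0,1.4]]'
python3 -m handwheel '[[0.6,0,0,0,0,0,0],[0.5,0,0,0,0,0,0],[0.5,0,0,0,0,0,0],[0.5,0,0,0,0,0,0],[0.5,0,0,-5,0,0,0],[0.5,0,0,-10,0,0,0],[0.5,0,0,-10,0,0,0],[0.5,0,0,-10,0,0,0]]'
python3 - <<'E'
from h import *
c=cam('wrist'); save(c,'w2.png'); to(.579,-.2802,.20,89)
E
```

```text
clock: 4.05
ee_pos: [0.6065, -0.1155, 0.0991]
tcp_rot: [0.002, 0.997, -0.072, 0.004]
force: [4.4, -5.7, 2.8]
opening: 0.19
finger_force: 61.4
clock: 4.85
ee_pos: [0.605, -0.1131, 0.1998]
tcp_rot: [0.0, 0.997, -0.071, 0.002]
force: [-0.2, 0.1, -0.2]
opening: 0.498
finger_force: 0.0
shift cm [-0.04 16.93 -0.25] turn [ 0.    -0.    -1.696] t 4.9 F [-0.5 -0.4  0.4] q6 1.4148911415043846
```

View pics/w2.png

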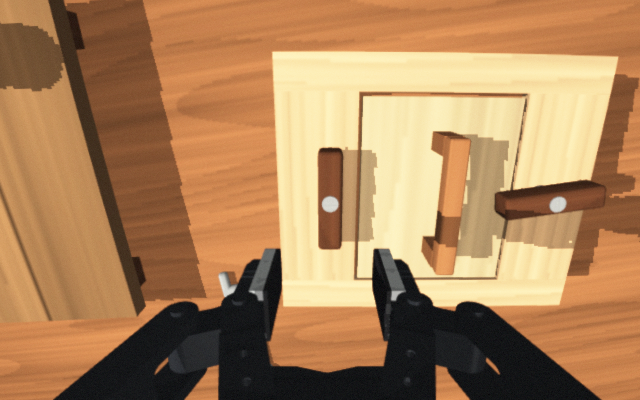

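The left button at (330,200) now lies along the panel's edge. The right button at (550,200) is still across it, so I move there.

```bash
python3 -m handwheel '[[0.3,0,1.5,0,0,0,-0.14],[0.3,0,3,0,0,0,-0.28],[0.3,0,4.5,0,0,0,-0.42],[0.3,0,6,0,0,0,-0.56],[0.3,0,7.5,0,0,0,-0.7],[0.3,0,9,0,0,0,-0.84],[0.3,0,10.5,0,0,0,-0.98],[0.3,0,12,0,0,0,-1.12],[0.3,0,13.5,0,0,0,-1.26],[0.3,0,15,0,0,0,-1.4],[0.3,0,16,0,0,0,-1.54],[0.3,0,16.9,0,0,0,-1.69]]'
python3 -m handwheel '[[0.3,0,0,0,0,0,0],[0.3,0,0,0,0,0,0],[0.3,0,0,0,0,0,0]]'
python3 - <<'E'
from h import *
c=cam('wrist'); to(.579,-.2802,.097,89)
f=c['frame']; v=cv2.cvtColor(f,cv2.COLOR_RGB2HSV)
m=((v[...,2]<140)&(v[...,1]>100)).astype(np.uint8); m[260:]=0
n,l,st,ce=cv2.connectedComponentsWithStats(m)
for i in range(1,n):
    if st[i,4]>500:
        q=np.argwhere(l==i)[:,::-1]; print(st[i],cv2.minAreaRect((onplane(c,q,.094)[:,:2]*1000).astype(np.float32)))
E
```

```text
clock: 6.1
ee_pos: [0.5778, -0.2798, 0.1941]
tcp_rot: [-0.003, 0.714, 0.701, -0.001]
force: [-0.6, 0.7, -0.1]
opening: 0.701
finger_force: 0.0
clock: 6.4
ee_pos: [0.579, -0.2792, 0.196]
tcp_rot: [-0.001, 0.716, 0.698, -0.0]
force: [-0.1, -0.6, 0.1]
opening: 0.703
finger_force: 0.0
shift cm [-0.1  -0.01  9.95] turn [-0.001 -0.001 -0.008] t 6.45 F [-0.1  0.4 -0.6] q6 -0.5335172401257757
[417   0  52 182 558] ((658.819580078125, -205.38088989257812), (30.786739349365234, 114.91541290283203), 6.719016075134277)
[ 210  150  214  110 5138] ((567.94580078125, -281.6152648925781), (83.10879516601562, 156.3697509765625), 88.55379486083984)
```

```bash
python3 -m handwheel '[[0.3,-0.1,0,3,0,0,0],[0.3,-0.1,0,6,0,0,0],[0.3,-0.1,0,8.5,0,0,0],[0.3,-0.1,0,9.6,0,0,0],[0.3,-0.1,0,9.9,0,0,0],[0.3,-0.1,0,9.9,0,0,0],[1,-0.1,0,9.9,0,0,0],[1,-0.1,0,9.9,0,0,0],[1,-0.1,0,9.9,0,0,0],[1,-0.1,0,9.9,0,0,0],[1,-0.1,0,9.9,0,0,0],[1,-0.1,0,9.9,0,0,0]]'
python3 -c "
from h import *
to(.579,-.2802,.097,-8.4)"
```

```text
clock: 7.65
ee_pos: [0.5802, -0.2817, 0.1001]
tcp_rot: [0.001, 0.716, 0.699, 0.0]
force: [-1.9, 0.3, 6.1]
opening: 0.193
finger_force: 60.1
shift cm [ 0.15 -0.12  0.31] turn [ 2.000e-03 -1.000e-03  1.693e+00] t 7.65 F [-1.9  0.3  6.1] q6 -0.5365610273237312
```

```bash
python3 -m handwheel '[[1,0,0,0,0,0,0.14],[1,0,0,0,0,0,0.28],[1,0,0,0,0,0,0.42],[1,0,0,0,0,0,0.56],[1,0,0,0,0,0,0.7],[1,0,0,0,0,0,0.84],[1,0,0,0,0,0,0.98],[1,0,0,0,0,0,1.12],[1,0,0,0,0,0,1.26],[1,0,0,0,0,0,1.4],[1,0,0,0,0,0,1.54],[1,0,0,0,0,0,1.66]]'
python3 -m handwheel '[[1,0,0,0,0,0,0],[0.5,0,0,0,0,0,0],[0.5,0,0,0,0,0,0],[0.5,0,0,0,0,0,0],[0.5,0,0,0,0,0,0],[0.5,0,0,-5,0,0,0],[0.5,0,0,-10,0,0,0],[0.5,0,0,-10,0,0,0],[0.5,0,0,-10,0,0,0]]'
python3 - <<'E'
from h import *
c=cam('wrist'); save(c,'w3.png'); to(.5907,-.1973,.17,-8.4)
c=cam('top'); P=cloud(c); z=P[...,2]; L=np.zeros(z.shape,bool)
L[150:260,390:515]=1
for n,a,lo,hi in(('handle',L,.108,.13),('left',L&(P[...,1]>-.14),.085,.102),('right',L&(P[...,1]<-.25),.085,.102)):
    m=a&(z>lo)&(z<hi)
    print(n,m.sum(),cv2.minAreaRect((P[m][:,:2]*1000).astype(np.float32)))
E
```

```text
clock: 8.85
ee_pos: [0.5801, -0.2816, 0.1]
tcp_rot: [0.0, 0.998, -0.059, 0.001]
force: [-1.4, 1.5, 5.4]
opening: 0.188
finger_force: 60.2
clock: 9.75
ee_pos: [0.5809, -0.282, 0.2011]
tcp_rot: [0.001, 0.998, -0.057, 0.002]
force: [-0.4, -0.0, -1.0]
opening: 0.502
finger_force: 0.0
shift cm [ 0.16 -8.46  2.86] turn [ 0.    -0.001  0.033] t 9.8 F [ 1.   0.7 -0.4] q6 1.1233509928167975
handle 154 ((590.4714965820312, -196.57147216796875), (14.868412971496582, 99.21329498291016), 81.76988983154297)
left 248 ((602.847412109375, -114.8565902709961), (18.768295288085938, 74.94496154785156), 81.05172729492188)
right 176 ((579.1461791992188, -278.4450988769531), (18.480417251586914, 74.71533203125), 85.40232849121094)
```

View pics/w3.png

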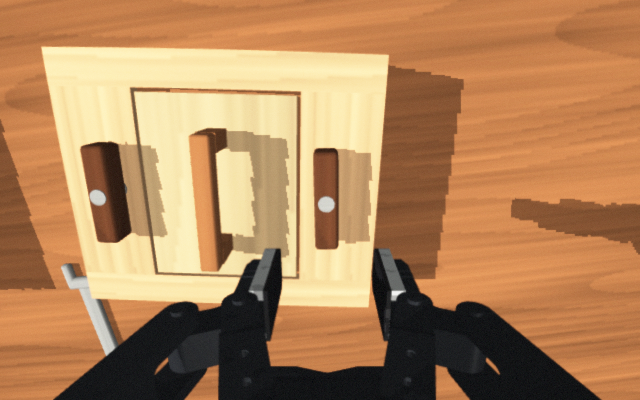

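Both buttons lie along the panel's edges, at (103,192) and (326,198), and the handle at (207,200) is free. I go to the handle.

```bash
python3 -m handwheel '[[0.5,0,-3,0,0,0,0.01],[0.5,0.1,-6,0,0,0,0.02],[0.5,0.1,-8.4,1,0,0,0.03],[0.5,0.1,-8.4,3,0,0,0.03],[0.5,0.1,-8.4,5,0,0,0.03],[0.5,0.1,-8.4,5,0,0,0.03],[0.5,0.1,-8.4,5,0,0,0.03]]'
python3 -c "
from h import *
to(.5906,-.197,.102,-8.4)"
```

```text
clock: 10.55
ee_pos: [0.5886, -0.1972, 0.1462]
tcp_rot: [-0.001, 0.997, -0.072, -0.002]
force: [0.3, -0.4, 0.6]
opening: 0.5
finger_force: 0.0
shift cm [ 0.22 -0.04  4.41] turn [-0.001  0.004  0.003] t 10.55 F [ 0.3 -0.4  0.6] q6 1.277745874716362
```

```bash
python3 -m handwheel '[[0.5,0.1,0,2.2,0,0,0],[0.5,0.1,0,4.2,0,0,0],[0.5,0.1,0,4.3,0,0,0],[0.5,0.1,0,4.3,0,0,0],[0.8,0.1,0,4.3,0,0,0],[0.8,0.1,0,4.3,0,0,0],[1,0.1,0,4.3,0,0,0],[1,0.1,0,4.3,0,0,0],[1,0.1,0,4.3,0,0,0],[1,0.1,0,4.3,0,0,0]]'
python3 -m handwheel '[[1,0,0,-0.3,0,0,0],[1,0,0,-0.6,0,0,0],[1,0,0,-1,0,0,0],[1,0,0,-1.5,0,0,0],[1,0,0,-1.5,0,0,0]]'
```

```text
clock: 11.55
ee_pos: [0.5921, -0.1985, 0.1072]
tcp_rot: [0.001, 0.997, -0.072, 0.001]
force: [-0.2, -0.3, 6.0]
opening: 0.144
finger_force: 62.6
clock: 12.05
ee_pos: [0.5912, -0.198, 0.1209]
tcp_rot: [0.0, 0.997, -0.071, 0.0]
force: [0.9, 0.3, -3.9]
opening: 0.143
finger_force: 61.3
```

```bash
python3 -m handwheel '[[1,0,0,-2,0,0,0],[1,0,0,-5,0,0,0],[1,0,0,-8,0,0,0],[1,0,0,-10,0,0,0],[1,0,0,-10,0,0,0],[1,0,0,-10,0,0,0]]'
python3 - <<'E'
from h import *
c=cam('wrist'); save(c,'w4.png'); to(.613,.185,.22,-3.9)
E
```

```text
clock: 12.65
ee_pos: [0.5907, -0.1979, 0.22]
tcp_rot: [0.0, 0.997, -0.072, -0.0]
force: [0.2, -0.3, -4.8]
opening: 0.148
finger_force: 61.3
shift cm [ -3.17 -38.18  -0.11] turn [-0.001  0.003 -0.075] t 12.7 F [ 0.3 -0.  -4.5] q6 1.2782289833696552
```

View pics/w4.png

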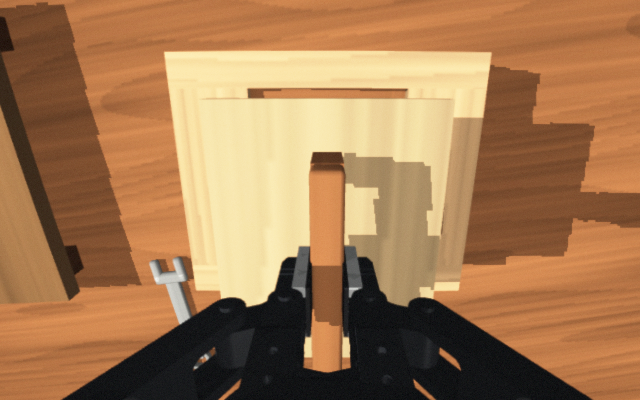

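The panel is held level by the handle at (327,250), clear of the locker. I carry it to above the shelf.

```bash
python3 -m handwheel '[[1,-0.2,-2,0,0,0,-0.01],[1,-0.5,-5.5,0,0,0,-0.01],[1,-0.8,-9.5,0,0,0,-0.02],[1,-1.1,-13.5,0,0,0,-0.03],[1,-1.5,-17.5,0,0,0,-0.04],[1,-1.8,-21.5,0,0,0,-0.05],[1,-2.1,-25.5,0,0,0,-0.06],[1,-2.4,-29.5,0,0,0,-0.06],[1,-2.8,-33,0,0,0,-0.07],[1,-3,-36,0,0,0,-0.075],[1,-3.2,-37.7,0,0,0,-0.075],[1,-3.2,-38.2,0,0,0,-0.075]]'
python3 -m handwheel '[[1,0,0,4,0,0,0],[1,0,0,7,0,0,0],[1,0,0,9,0,0,0],[1,0,0,10,0,0,0],[1,0,0,10,0,0,0],[1,0,0,10,0,0,0]]'
python3 - <<'E'
from h import *
to(.613,.185,.093,-3.9)
c=cam('top'); save(c,'t5.png')
cv2.imwrite('pics/t5.png',cv2.resize(c['frame'][90:270,220:400,::-1],(720,720))[:600])
E
```

```text
clock: 13.9
ee_pos: [0.6125, 0.1862, 0.2181]
tcp_rot: [0.0, 0.999, -0.033, -0.002]
force: [-0.3, -0.2, -4.4]
opening: 0.15
finger_force: 61.2
clock: 14.5
ee_pos: [0.6146, 0.1841, 0.1211]
tcp_rot: [0.0, 0.999, -0.034, 0.001]
force: [-0.2, 0.7, -4.2]
opening: 0.15
finger_force: 61.2
shift cm [-0.17 -0.08  2.81] turn [-0.    -0.001 -0.001] t 14.5 F [-0.2  0.7 -4.2] q6 1.8217955340450112
```

View pics/t5.png

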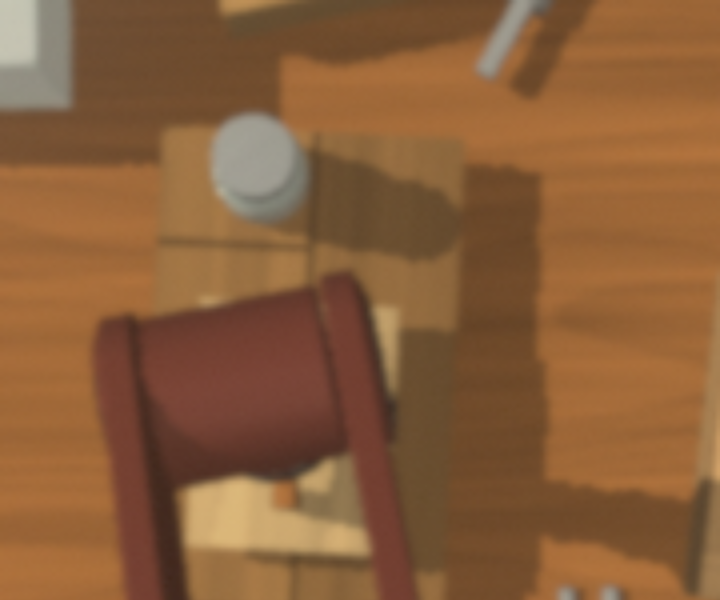

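The panel hangs inside the board's outline, at about columns 185–400 against 160–460 for the board, and it is clear of the jar. I lower it gently.

```bash
python3 -m handwheel '[[1,0,0,1,0,0,0],[1,0,0,1.8,0,0,0],[1,0,0,2.2,0,0,0],[1,0,0,2.4,0,0,0],[1,0,0,2.5,0,0,0],[1,0,0,2.6,0,0,0],[1,0,0,2.6,0,0,0]]'
python3 -m handwheel '[[1,0,0,0.1,0,0,0],[1,0,0,0.2,0,0,0],[1,0,0,0.2,0,0,0]]'
python3 -m handwheel '[[1,0,0,0.1,0,0,0],[1,0,0,0.1,0,0,0]]'
```

```text
clock: 15.25
ee_pos: [0.6139, 0.1848, 0.0944]
tcp_rot: [-0.0, 0.999, -0.034, 0.0]
force: [-0.4, 0.3, -2.9]
opening: 0.152
finger_force: 61.2
clock: 15.55
ee_pos: [0.6139, 0.1847, 0.0923]
tcp_rot: [0.0, 0.999, -0.034, 0.0]
force: [0.9, 0.4, -3.6]
opening: 0.147
finger_force: 61.3
clock: 15.75
ee_pos: [0.614, 0.1848, 0.0922]
tcp_rot: [-0.0, 0.999, -0.034, 0.0]
force: [-2.1, -0.8, 1.1]
opening: 0.152
finger_force: 61.9
```

```bash
python3 -m handwheel '[[1,0,0,0.05,0,0,0],[0.8,0,0,0.05,0,0,0],[0.7,0,0,0,0,0,0],[0.5,0,0,0,0,0,0],[0.4,0,0,0,0,0,0],[0.4,0,0,0,0,0,0],[0.4,0,0,-3,0,0,0],[0.4,0,0,-7,0,0,0],[0.4,0,0,-12,0,0,0],[0.4,0,0,-14,0,0,0],[0.4,0,0,-14,0,0,0]]'
python3 -m handwheel '[[0.4,0,4,0,0,0,0],[0.4,0,8,0,0,0,0],[0.4,0,12,0,0,0,0],[0.4,0,16,0,0,0,0],[0.4,0,20,0,0,0,0],[0.4,0,24,0,0,0,0],[0.4,0,28,0,0,0,0],[0.4,0,32,0,0,0,0],[0.4,0,36,0,0,0,0],[0.4,0,40,0,0,0,0],[0.4,0,40,0,0,0,0]]'
python3 - <<'E'
from h import *
c=cam('top'); P=cloud(c); z=P[...,2]; m=np.zeros(z.shape,bool); m[110:255,245:345]=1
for n,a,b in(('panel',.05,.06),('handle',.08,.1)):
    k=m&(z>a)&(z<b)&(P[...,0]<.72); print(n,k.sum(),np.median(P[k],0),cv2.minAreaRect((P[k][:,:2]*1000).astype(np.float32)))
cv2.imwrite('pics/t6.png',c['frame'][90:310,140:530,::-1])
to(.6,-.2,.23,0)
E
```

```text
clock: 16.85
ee_pos: [0.617, 0.1853, 0.2373]
tcp_rot: [-0.001, 0.999, -0.034, 0.005]
force: [0.6, 0.0, 0.4]
opening: 0.597
finger_force: 0.0
clock: 17.95
ee_pos: [0.5849, -0.2189, 0.2289]
tcp_rot: [0.0, 0.999, -0.037, -0.001]
force: [-0.5, 0.1, 0.3]
opening: 0.598
finger_force: 0.0
panel 2614 [0.61122742 0.18274174 0.05419312] ((608.9426879882812, 186.88681030273438), (177.7436981201172, 201.61447143554688), 86.81458282470703)
handle 254 [0.61260408 0.18631102 0.09395155] ((612.40869140625, 186.85374450683594), (14.280640602111816, 99.61856842041016), 86.22169494628906)
shift cm [ 1.37 -1.74 -0.12] turn [-0.001  0.003 -0.072] t 18.0 F [-0.1  0.8 -0.2] q6 1.1765315182601985
```

View pics/t6.png

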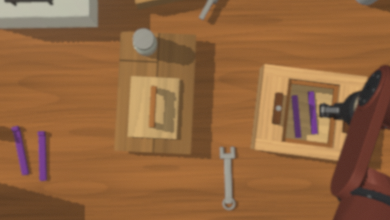

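The panel lies flat on the board at crop pixel (154,107), well inside its edges. The jar, wrench and levers are where they were, and the arm is clear. I hand in.

```bash
python3 -c "
from cell import r
print(r.hand_in())"
```

```text
the job is handed in; nothing more can be done
None
```

I handed the job in at 18 s: both buttons are turned aside, and the panel lies flat, handle up, inside the low shelf's outline, with the jar, wrench and tyre levers where they were; the hand-in gave no verdict.

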